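Get the rear mount off a crowded stock hook

ROBOT

A 6-joint arm with a two-finger parallel gripper is mounted at the origin on the work surface. World frame = base frame: x ahead of the robot, y to its left, z up, the work surface at z = 0. Lengths are in m, angles in degrees, forces in N, time in s.
With the tool pointing down it reaches from about 0.325 to 0.9 m from the base axis. Payload 6.1 kg.
Tool frame: the origin (TCP) lies midway between the tips of the shut fingers; the grasp point (between the pads) lies 19 mm behind it; z points along the fingers, y is the direction in which the jaws open and shut (so a half turn about z gives the same grasp; the last joint's range is limited). The gripper opens to 85 mm and grips with 20 to 120 N. Pads are 22 mm wide; open, the fingers measure 114 mm over their backs; the gripper's body (76 mm by 85 mm) begins 54 mm behind the grasp point. The pads swing forward as they close: fully open they stand 13 mm farther back than shut.
Start: joints at [63.593, 12.628, 87.462, -0, 79.91, -7.225], TCP at [0.205, 0.59, 0.231] pointing down, gripper open.
Joint ranges: [-170.65, 170.65], [-52.31, 119.04], [5.05, 147.46], [-71.25, 251.25], [11.57, 151.72], [-153.62, 153.62]. Speed limits (degrees/s): [147.25, 147.25, 172.46, 180, 180, 180].

INTERFACE

Orientations are given as a 3x3 rotation matrix whose columns are the frame's x, y, z axes.
In Python, from station import env, camera, calibration, sign_off gives the robot as it stands. The module is installed in compiled form; this text tells all that it offers.
- The arm moves only by the shell command python3 -m jog 'ROWS' [FORCE]. ROWS is JSON, a list of rows, each a list of 7 numbers: the shift along the tool's x, y, z in m, then the turn, a rotation vector about the tool's x, y, z in degrees, then the gripper's target within -1 to 1 (fully open at 1, half-way at 0, shut at -1). In form: [[x, y, z, wx, wy, wz, gripper], ...]. A call has 1 to 8 rows; each row shifts and turns the commanded pose from where the row before left it, along the tool's axes as they then stand; what a row does not reach is not made up. A row lasts 1/8 s, in which the tool goes at most 62.5 mm and 10.7 degrees, less where a joint would pass 70% of its speed; a pose out of reach is approached as far as the arm can. A call with a gripper value outside its range is refused whole. The fingers move at their own pace and stop on an object; FORCE is the grip in N (left out, the last holds). Time passes only in rows, so rows that do not move let the fingers close. It gives the time, the measured TCP pose, the force and the opening at its end, in the units of the state.
- env.sense(): the state, without advancing time (a new reading comes with each control period).
- camera(name): name is "scene" or "side" or "wrist"; returns the picture (400x640x3 uint8, red, green, blue); there is no depth.
- calibration(name): a dict with "camera_matrix" (3x3 intrinsics, pixels), "rvec" (rotation vector, rad) and "tvec" (3), from world to camera coordinates, as OpenCV has them. Camera axes: x right, y down, z forward; pixel columns grow to the right and rows downward; lengths in m; the calibration is good to about 2 mm. A picture is of the moment at which its call begins: read the wrist's pose just before it. calibration takes no time and is no camera call; for the wrist camera it gives the pose at the moment of the call.
- sign_off(): hands the job in, once; it reports no verdict.
The state is a dict: "time_s": time; "joint_pos": joint angles; "qd": joint speeds; "joint_torque": joint torques, N m; "ee_pos": TCP position; "tcp_rot": TCP orientation; "ft_force": force on the tool from outside, world axes, zero at the start; "moment": the same for the moment, N m; "width": finger opening in m.
Only numpy, scipy, OpenCV 4.12 (cv2) and the standard library are available. Lean on these libraries where they do the work, as an engineer would, in place of code of your own. Each camera call takes 0.05 s, during which the arm holds its last target. There are 200 camera calls.

TASK

Fetch the orange-lugged mount from the back of the crowded stock hook: first move the blue- and green-lugged mounts in front of it over to the spare hook, hanging each one down in a notch of that prong, one per notch, without pressing hard on either hook. Then take the orange one off and leave it standing upright in the yellow tray. Leave the carton, the bearing and the flat box where they are.

Things in the scene. Friction and masses are not known exactly. Their poses are not given: they have to be found in the camera images.
- full_hook: The crowded hook: cream stand fixed to the bench. Origin: bench level, under the middle of its upright post (20 x 32 mm, 168 tall). Its prong runs level from the post along the stand's own -x; plain steel bar 10 mm wide, smooth top face 150 mm and underside 140 mm above the bench. The mounts start at about x = -34 (orange), -78 and -122 mm (blue and green in either order).
- full_tip (a point): Top of the crowded hook's upturned tip, which is 6 mm long in x and stands 12 mm above the prong's top face, 151 mm out from the middle of the post.
- spare_hook: The spare hook: same stand, origin and prong direction (own -x), told apart by a blue collar (40 mm wide) on its post. Prong 10 mm wide, top face 150 mm, underside 136 mm above the bench, two notches across the top face, flat elsewhere. Its tip rises 12 mm above the top face, nominally at x = -136 to -142 mm. No hook should carry more than 20 N.
- spare_rear (a point): NOMINAL centre of the rear notch, at the height of the prong's top face (stand x = -48 mm). Each notch is 9.5 mm long in x and 7 mm deep. The prong (both notches and tip together) is really clamped up to 12 mm farther in or out along x, differently each time, which no measured pose shows: find the notch by feel or by looking.
- spare_front (a point): NOMINAL centre of the front notch, likewise (stand x = -92 mm, 44 mm in front of the rear notch), with the same unknown shift. The prong is sprung: hung mounts do not sink it, but pressed down with more than about 3 N (less with a mount already hung) it yields, 0.8 N per mm, down to a hard stop after 12 mm, and it springs back up.
- target: The wanted mount, orange lug, hanging rearmost, about 130 g. Origin: centre of the foot's underside; z up, x along the prong. Rubber foot 38 (x) x 46 (y) x 24 mm high; above it a steel frame 6 mm thick (x), 42 wide (y), with a window 30 wide from 24 to 76 mm up; top bar 76 to 86 mm up. It hangs by the top bar's underside on the prong, and can stand on its foot.
- target_lug (a point): Middle of the orange square grip lug on top of the frame: 14 (x) x 20 (y) mm, from 86 to 120 mm above the mount's origin.
- front_a: The blue-lugged mount, otherwise the same as the orange one in shape, size and axes; hangs in front of it.
- front_b: The green-lugged mount, otherwise the same as the orange one in shape, size and axes; hangs in front of it.
- tray: Yellow open tray fixed on the bench, outer 130 (x) x 190 (y) x 30 mm high, walls 5 mm, floor about 5 mm thick. Origin: centre of its underside.
- carton: Bystander: white carton 60 x 80 x 90 mm with a red patch, origin under its centre.
- bearing: Bystander: steel bearing ring 72 mm across, 22 mm high, origin under its centre.
- flatbox: Bystander: brown cardboard box 100 x 70 x 45 mm, origin under its centre.
Things that resemble listed ones, but are neither listed nor needed, are in the scene too. Leave any red look-alike of the target alone.

How it is judged (in metres and radians):
On the way, in this order (a step that is already met when the one before it is completed fails the run):
1. The blue and the green mount both hang in the spare hook's notches, let go (x of front_a in the frame of spare_hook between -0.109 and -0.03 m and y of front_a in the frame of spare_hook between -0.012 and 0.012 m and z of front_a in the frame of spare_hook between 0.061 and 0.0705 m and angle between each of front_a, front_b's own z axis and vertical below 0.14 rad and contact force between each of front_a, front_b and spare_hook above 0.2 N and contact force between the fingers and front_a below 0.1 N and linear speed of each of front_a, front_b below 0.05 m/s and x of front_b in the frame of spare_hook between -0.109 and -0.03 m and y of front_b in the frame of spare_hook between -0.012 and 0.012 m and z of front_b in the frame of spare_hook between 0.061 and 0.0705 m and contact force between the fingers and front_b below 0.1 N), for 0.3 s.
2. The orange mount stands upright in the tray, let go (x of target in the frame of tray between -0.058 and 0.058 m and y of target in the frame of tray between -0.088 and 0.088 m and z of target in the frame of tray below 0.012 m and angle between target's own z axis and vertical below 0.14 rad and contact force between target and tray above 0.2 N and contact force between the fingers and target below 0.1 N and linear speed of target below 0.03 m/s), for 0.3 s.
At the end, for the whole second after the job is handed in: Blue and green mounts hang upright (within 8 degrees) and at rest in the two notches of the spare hook's prong, sunk at least half the notch depth below its top face; the orange mount stands upright (within 8 degrees) and at rest on the floor of the tray; all are let go (all of step 1 and all of step 2); the robot touches nothing.
It fails at once if A hook is loaded with more than 20 N (contact force between any of full_hook, spare_hook and anything else above 20 N).
It fails at once if A mount is dropped or laid over (angle between any of target, front_a, front_b's own z axis and vertical above 0.7 rad or height (world z) of any of front_a, front_b below 0.045 m).
It fails at once if The carton is moved by more than 20 mm (distance of carton from where it was at the start of the episode above 0.02 m).
It fails at once if The bearing ring is moved by more than 20 mm (distance of bearing from where it was at the start of the episode above 0.02 m).
It fails at once if The flat box is moved by more than 20 mm (distance of flatbox from where it was at the start of the episode above 0.02 m).
It also fails if it takes over 72 s, if anything falls off the work surface, if the arm or the gripper's body presses on something with over 40 N, if the wrist force passes 120 N, or if a joint passes its speed limit or range.

## Working session

There is one attempt and no reset: what is moved stays moved. The work goes in short steps, Python scripts to look and compute and a shell command to move; the robot and the scene stay as the last step left them, time stands still between calls to the robot, and variables do not carry over. Pictures are saved under pics/ and viewed, about 8 in all and at most 12, crops included, and the job is handed in when it is done.

```bash
mkdir -p pics
python3 - <<'E'
from station import env,camera,calibration
import cv2,numpy as np
s=env.sense();print(s['time_s'],s['ee_pos'],s['tcp_rot'],s['width'],s['ft_force'])
for n in ['scene','side']:
    im=camera(n);cv2.imwrite(f'pics/{n}0.png',im[:,:,::-1]);c=calibration(n)
    R=cv2.Rodrigues(np.array(c['rvec'],float))[0];print(n,np.round(c['camera_matrix'],1).tolist(),'pos',-R.T@np.array(c['tvec']).ravel(),'z',R[2])
E
```

```text
0.0 [0.20510005 0.58973785 0.23017184] [[-9.44472643e-01  3.28588932e-01 -8.60612412e-04]
 [ 3.28589984e-01  9.44470959e-01 -1.79713493e-03]
 [ 2.22304784e-04 -1.98013339e-03 -9.99998015e-01]] 0.08553132116454838 [-0.8459939  -0.40662126  0.18874424]
scene [[431.2, 0.0, 319.3], [0.0, 431.2, 196.1], [0.0, 0.0, 1.0]] pos [ 1.30102736 -0.49662464  0.78899639] z [-0.66532282  0.43573554 -0.60620135]
side [[391.2, 0.0, 314.4], [0.0, 391.2, 193.3], [0.0, 0.0, 1.0]] pos [0.25911327 0.43713931 0.78562256] z [ 0.36019622 -0.51405033 -0.77846705]
```

View pics/scene0.png

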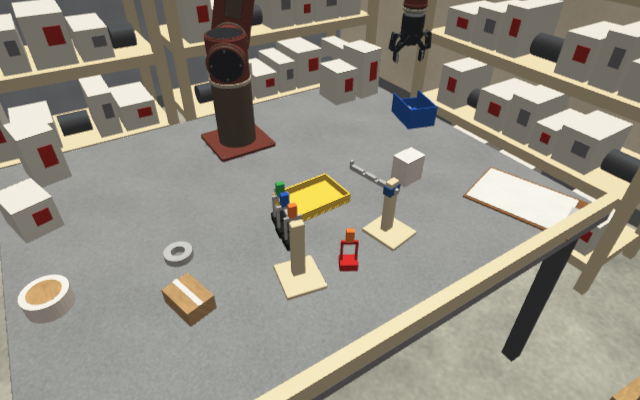

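View pics/side0.png

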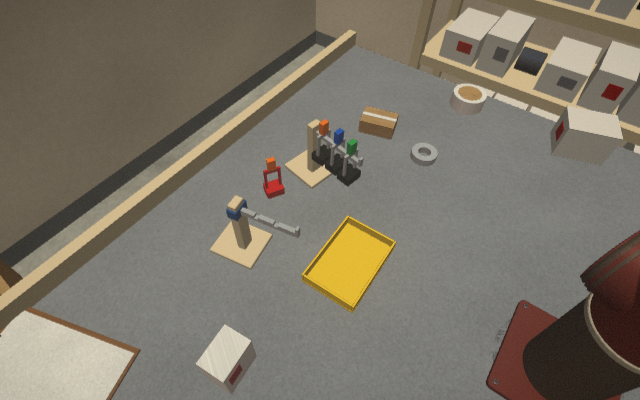

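Both views show everything. On the crowded hook the order from the post outward is orange, blue, green (side view about (323,127), (339,136), (352,147)). The spare hook is at about (238,210), with its tip at (298,231). The tray is at (350,262) and the red look-alike at (272,175). Next I'll triangulate the lugs and zoom in on the hooks.

```bash
cat > h.py <<'E'
import cv2,numpy as np
from station import env,camera,calibration
def ray(n,uv,c=None):
    c=c or calibration(n);R=cv2.Rodrigues(np.array(c['rvec'],float))[0];t=np.array(c['tvec'],float).ravel()
    d=R.T@np.linalg.solve(np.array(c['camera_matrix'],float),[uv[0],uv[1],1.]);return -R.T@t,d
def onz(n,uv,z,c=None):
    o,d=ray(n,uv,c);return o+d*(z-o[2])/d[2]
def tri(p,q):
    a,d=ray('scene',p);b,e=ray('side',q)
    s=np.linalg.lstsq(np.c_[d,-e],b-a,rcond=None)[0];P=a+d*s[0];Q=b+e*s[1];return (P+Q)/2,np.linalg.norm(P-Q)
def proj(n,P,c=None):
    c=c or calibration(n)
    return cv2.projectPoints(np.atleast_2d(np.array(P,float)),np.array(c['rvec'],float),np.array(c['tvec'],float),np.array(c['camera_matrix'],float),None)[0][:,0]
def blobs(im,lo,hi,amin=15):
    m=cv2.inRange(cv2.cvtColor(im,cv2.COLOR_RGB2HSV),lo,hi)
    k,l,st,ce=cv2.connectedComponentsWithStats(m)
    return [(ce[i].round(1).tolist(),st[i].tolist()) for i in range(1,k) if st[i][4]>=amin]
E
python3 - <<'E'
from h import *
for n in ['scene','side']:
    im=cv2.imread(f'pics/{n}0.png')[:,:,::-1].copy()
    for nm,lo,hi in [('blue',(105,150,60),(125,255,255)),('green',(60,130,50),(85,255,255)),('orange',(5,190,130),(13,255,255)),('yellow',(20,180,100),(30,255,255))]:
        print(n,nm,blobs(im,lo,hi))
a=cv2.imread('pics/scene0.png');b=cv2.imread('pics/side0.png')
A=cv2.resize(a[145:300,240:440],None,fx=4,fy=3.8,interpolation=2)
cv2.imwrite('pics/z1.png',cv2.resize(a[145:295,250:450],None,fx=4,fy=4,interpolation=2))
cv2.imwrite('pics/z2.png',cv2.resize(b[115:265,205:405],None,fx=4,fy=4,interpolation=2))
E
```

```text
scene blue [([414.4, 110.6], [392, 91, 45, 37, 1123]), ([388.1, 191.2], [384, 187, 10, 10, 67]), ([283.5, 198.5], [280, 192, 8, 15, 100])]
scene green [([279.3, 187.5], [276, 182, 8, 14, 84])]
scene orange [([291.4, 206.2], [288, 205, 8, 3, 16]), ([349.5, 231.5], [346, 231, 8, 2, 16])]
scene yellow [([320.3, 195.1], [285, 175, 64, 46, 623])]
side blue [([338.9, 131.2], [335, 129, 9, 6, 31])]
side green [([351.9, 142.1], [348, 139, 9, 7, 34])]
side orange [([323.6, 122.1], [320, 120, 8, 6, 30]), ([270.3, 159.5], [267, 157, 8, 6, 31])]
side yellow [([348.8, 262.8], [302, 216, 94, 96, 4411])]
```

View pics/z1.png

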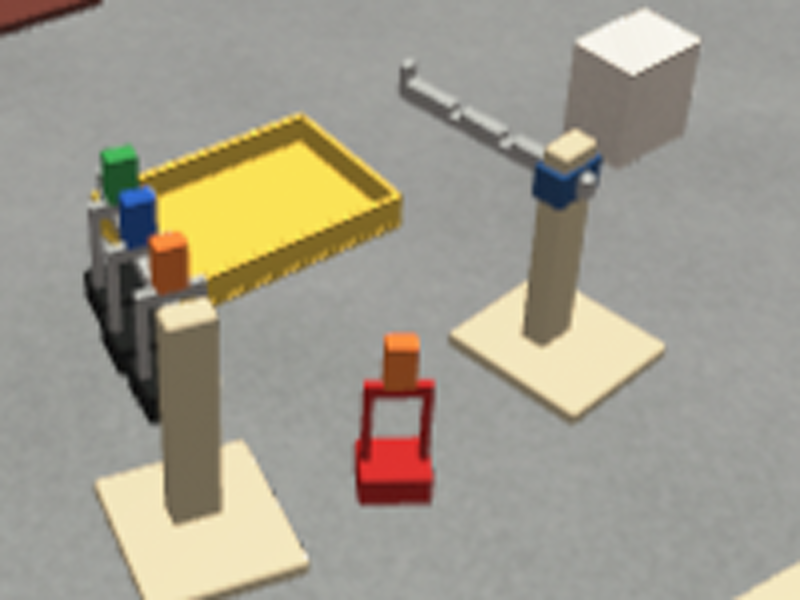

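View pics/z2.png

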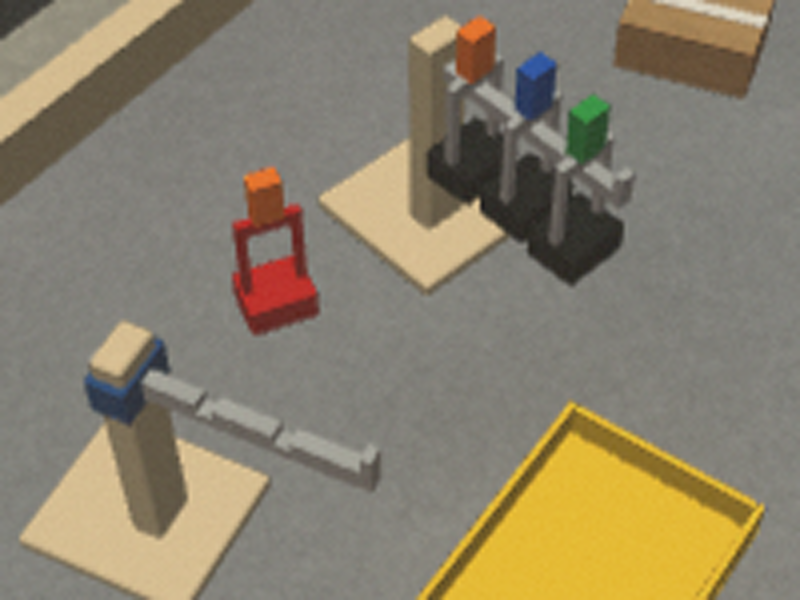

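Run:
```python
from h import *
z1=lambda p:(np.array(p)+.5)/4-.5+[250,145]
z2=lambda p:(np.array(p)+.5)/4-.5+[205,115]
for nm,z,p,q in [('green',.194,(120,153),(590,107)),('blue',.194,(138,195),(536,68)),('orange',.194,(169,241),(476,31)),('fpost',.168,(189,313),(436,36)),('spost',.168,(571,148),(124,340)),('stip',.162,(407,66),(371,452)),('snR',.15,(508,140),(205,403)),('snF',.15,(458,114),(284,440)),('ftip',.162,None,(623,180)),('redlug',0.12,(402,340),(265,176))]:
    q=z2(q);print(nm,z,'side',onz('side',q,z)[:2].round(4),end=' ')
    if p: p=z1(p);P,e=tri(p,q);print('scene',onz('scene',p,z)[:2].round(4),'tri',P.round(4),e.round(4))
    else: print()
im=cv2.imread('pics/side0.png');m=cv2.inRange(cv2.cvtColor(im,cv2.COLOR_BGR2HSV),(20,150,80),(32,255,255))
r=cv2.boxPoints(cv2.minAreaRect(np.argwhere(m)[:,::-1].astype(np.float32)));print('tray',[onz('side',p,.03)[:2].round(3).tolist() for p in r])
```

```text
green 0.194 side [ 0.5519 -0.1201] scene [ 0.5542 -0.1203] tri [ 0.5525 -0.1201  0.1932] 0.0013
blue 0.194 side [ 0.5928 -0.1286] scene [ 0.5961 -0.1315] tri [ 0.5939 -0.1304  0.1922] 0.0
orange 0.194 side [ 0.6375 -0.1341] scene [ 0.6423 -0.1377] tri [ 0.6392 -0.1363  0.1914] 0.0005
fpost 0.168 side [ 0.6706 -0.1414] scene [ 0.6744 -0.1445] tri [ 0.6721 -0.1433  0.1658] 0.0003
spost 0.168 side [0.6621 0.1358] scene [0.6667 0.1359] tri [0.6642 0.1361 0.1665] 0.0032
stip 0.162 side [0.5246 0.113 ] scene [0.5287 0.1111] tri [0.5258 0.1125 0.1601] 0.0013
snR 0.15 side [0.6141 0.1324] scene [0.6198 0.1257] tri [0.6159 0.13   0.146 ] 0.0012
snF 0.15 side [0.5683 0.1263] scene [0.5789 0.1166] tri [0.5714 0.123  0.1433] 0.0002
ftip 0.162 side [ 0.522  -0.1121] 
redlug 0.12 side [ 0.7108 -0.0265] scene [ 0.7129 -0.025 ] tri [ 0.7118 -0.0257  0.1197] 0.0025
tray [[0.5, 0.145], [0.524, -0.067], [0.375, -0.057], [0.37, 0.141]]
```

```bash
cat >> h.py <<'E'
def st(a):
    "unit x,y of stand with yaw a deg"
    c,s=np.cos(np.radians(a)),np.sin(np.radians(a));return np.array([c,s]),np.array([-s,c])
def go(x,y,z,yaw):
    "remaining shift in tool axes; yaw: tool y || stand y (tool x = stand -x)"
    s=env.sense();R=np.array(s['tcp_rot']);p=np.array(s['ee_pos'])
    a=np.degrees(np.arctan2(R[1,1],R[0,1]));d=R.T@(np.array([x,y,z])-p)
    tgt=np.array([[-np.cos(np.radians(yaw)),-np.sin(np.radians(yaw)),0],[-np.sin(np.radians(yaw)),np.cos(np.radians(yaw)),0],[0,0,-1]]).T
    G=np.c_[[-np.cos(np.radians(yaw)),-np.sin(np.radians(yaw)),0],[-np.sin(np.radians(yaw)),np.cos(np.radians(yaw)),0],[0,0,-1.]]
    rv=np.degrees(cv2.Rodrigues(R.T@G)[0].ravel())
    print('t',s['time_s'],'p',p.round(4),'F',np.round(s['ft_force'],2),'w',round(s['width'],4),'| shift now',d.round(4),'turn',rv.round(2),'shift after turn',(G.T@(np.array([x,y,z])-p)).round(4))
E
python3 -m jog '[[0,0,-0.02,0,0,-9.6,1],[0,0,-0.02,0,0,-9.6,1],[0,0,0,0,0,-9.6,1]]'
python3 -m jog '[[-0.028,-0.0475,0,0,0,0,1],[-0.028,-0.0475,0,0,0,0,1],[-0.028,-0.0475,0,0,0,0,1],[-0.028,-0.0475,0,0,0,0,1],[-0.028,-0.0475,0,0,0,0,1],[-0.028,-0.0475,0,0,0,0,1]]'
python3 -m jog '[[-0.028,-0.0475,0,0,0,0,1],[-0.028,-0.0475,0,0,0,0,1],[-0.028,-0.0475,0,0,0,0,1],[-0.028,-0.0475,0,0,0,0,1],[-0.028,-0.0475,0,0,0,0,1],[0,0,0,0,0,0,1],[0,0,0,0,0,0,1]]'
python3 - <<'E'
from h import *
go(.594,.1265,.27,9.7)
c=calibration('wrist');im=camera('wrist');np.save('w1.npy',im)
import pickle;pickle.dump(c,open('w1.pkl','wb'))
cv2.imwrite('pics/w1.png',im[:,:,::-1])
R=cv2.Rodrigues(np.array(c['rvec'],float))[0];print(np.round(c['camera_matrix'],1).tolist(),-R.T@np.array(c['tvec']).ravel(),R[2])
print(proj('wrist',[(.5258,.1125,.162),(.6159,.13,.15),(.5714,.123,.15),(.6642,.1361,.168)],c).round(0).tolist())
E
```

```text
time_s: 0.48
ee_pos: [0.2058, 0.591, 0.2732]
tcp_rot: [[-0.985, -0.173, 0.001], [-0.173, 0.985, 0.003], [-0.002, 0.002, -1.0]]
ft_force: [-0.4, -0.7, 0.8]
width: 0.0853
time_s: 1.23
ee_pos: [0.4193, 0.3358, 0.271]
tcp_rot: [[-0.986, -0.167, -0.0], [-0.167, 0.986, -0.0], [0.0, -0.0, -1.0]]
ft_force: [0.6, 0.4, -0.3]
width: 0.0854
time_s: 2.1
ee_pos: [0.5958, 0.1267, 0.2706]
tcp_rot: [[-0.986, -0.166, -0.002], [-0.166, 0.986, 0.0], [0.002, 0.001, -1.0]]
ft_force: [-0.8, 0.7, 0.5]
width: 0.0854
t 2.1 p [0.5958 0.1267 0.2706] F [-0.79  0.73  0.47] w 0.0854 | shift now [0.0018 0.0001 0.0006] turn [ 0.04 -0.09 -0.12] shift after turn [0.0018 0.0001 0.0006]
[[335.6, 0.0, 321.5], [0.0, 335.6, 196.8], [0.0, 0.0, 1.0]] [0.53086258 0.11556427 0.41448667] [ 0.25259457  0.04287618 -0.96662175]
[[318.0, 100.0], [321.0, 216.0], [322.0, 162.0], [319.0, 280.0]]
```

View pics/w1.png

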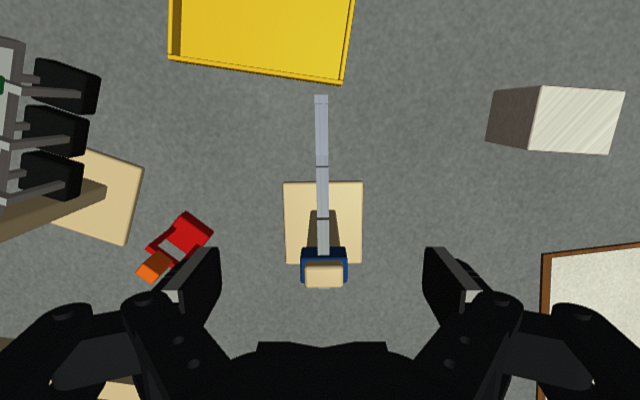

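The wrist view shows the prong vertical at column about 322, with notch shadows at rows about 166 (front) and 218 (rear). The tip is at (321,97) and the post top at (324,276). Next I'll read the intensity profile along the prong.

Run:
```python
from h import *;import pickle
c=pickle.load(open('w1.pkl','rb'));im=np.load('w1.npy').astype(int)
p=im[:,318:326].mean((1,2)).round(0).astype(int)
for a,b in [(90,112),(155,178),(205,230),(240,300)]: print(a,p[a:b].tolist())
for v in (165.5,166.5,167.5,168.5,217.5,218.5,219.5): print(v,onz('w',(322,v),.15,c)[:2].round(4), onz('w',(322,v),.143,c)[:2].round(4))
hs=cv2.cvtColor(np.load('w1.npy'),cv2.COLOR_RGB2HSV);m=cv2.inRange(hs,(105,120,40),(125,255,255));m[:230]=0;m[300:]=0;ys,xs=np.where(m);print('collar',xs.min(),xs.max(),ys.min(),ys.max())
# prong lateral centre at rows
for v in (110,140,185,235):
    r=im[v].mean(1);print(v,r[310:336].round(0).astype(int).tolist())
```

```text
90 [115, 117, 116, 115, 133, 156, 163, 162, 161, 162, 161, 162, 162, 145, 152, 159, 159, 159, 159, 159, 158, 159]
155 [161, 158, 157, 157, 157, 156, 157, 157, 158, 160, 140, 80, 112, 154, 160, 159, 159, 159, 159, 159, 159, 159, 159]
205 [160, 161, 161, 161, 160, 160, 161, 161, 161, 161, 164, 165, 112, 55, 59, 138, 159, 156, 155, 156, 155, 155, 155, 155, 155]
240 [156, 155, 156, 156, 156, 157, 157, 157, 156, 156, 156, 157, 158, 161, 144, 74, 20, 29, 51, 63, 67, 63, 62, 62, 61, 76, 111, 144, 161, 175, 186, 188, 186, 186, 184, 184, 184, 183, 182, 182, 181, 181, 181, 180, 180, 182, 169, 154, 140, 121, 115, 115, 114, 112, 112, 114, 116, 117, 117, 118]
165.5 [0.5745 0.1234] [0.5757 0.1236]
166.5 [0.5753 0.1236] [0.5765 0.1238]
167.5 [0.5761 0.1237] [0.5773 0.1239]
168.5 [0.5769 0.1238] [0.5781 0.124 ]
217.5 [0.6174 0.1307] [0.6197 0.1311]
218.5 [0.6183 0.1308] [0.6206 0.1312]
219.5 [0.6191 0.131 ] [0.6215 0.1314]
collar 300 346 253 282
110 [110, 113, 115, 116, 130, 158, 161, 163, 157, 156, 157, 162, 161, 158, 156, 157, 158, 161, 118, 119, 123, 124, 125, 122, 117, 113]
140 [117, 116, 117, 115, 119, 143, 163, 166, 165, 161, 159, 161, 164, 163, 164, 165, 162, 162, 126, 113, 117, 120, 121, 117, 116, 114]
185 [193, 193, 193, 193, 195, 194, 165, 159, 162, 159, 157, 158, 161, 161, 159, 159, 158, 156, 172, 199, 199, 198, 198, 199, 199, 198]
235 [60, 62, 63, 62, 62, 60, 67, 131, 156, 157, 153, 152, 155, 157, 155, 154, 152, 157, 157, 87, 60, 61, 63, 63, 61, 63]
```

```bash
python3 -m jog '[[0,0,0,0,0,10.3,1],[0,0,0,0,0,10.3,1],[-0.001,-0.05,0,0,0,0,1],[-0.001,-0.05,0,0,0,0,1],[-0.001,-0.05,0,0,0,0,1],[-0.001,-0.05,0,0,0,0,1],[-0.001,-0.05,0,0,0,0,1],[0,0,0,0,0,0,1]]'
python3 - <<'E'
from h import *
go(.5525,-.1201,.24,-11)
c=calibration('wrist');im=camera('wrist');np.save('w2.npy',im)
import pickle;pickle.dump(c,open('w2.pkl','wb'))
cv2.imwrite('pics/w2.png',im[:,:,::-1])
for nm,lo,hi in [('blue',(105,150,60),(125,255,255)),('green',(60,130,50),(85,255,255)),('orange',(5,190,100),(13,255,255))]: print(nm,blobs(im,lo,hi,60))
print(proj('wrist',[(.5525,-.1201,.194),(.5939,-.1304,.194),(.6392,-.1363,.194),(.522,-.1121,.162)],c).round(0).tolist())
E
```

```text
time_s: 3.15
ee_pos: [0.5528, -0.1212, 0.2715]
tcp_rot: [[-0.981, 0.193, 0.0], [0.193, 0.981, -0.001], [-0.0, -0.001, -1.0]]
ft_force: [-0.4, 0.5, 0.0]
width: 0.0855
t 3.15 p [ 0.5528 -0.1212  0.2715] F [-0.38  0.52  0.04] w 0.0855 | shift now [0.0005 0.0011 0.0315] turn [-0.04  0.01 -0.12] shift after turn [0.0005 0.0011 0.0315]
blue [([320.0, 260.0], [306, 239, 27, 34, 599]), ([631.2, 262.8], [627, 250, 13, 27, 157])]
green [([323.3, 201.0], [309, 186, 29, 30, 761])]
orange [([324.3, 316.7], [311, 297, 27, 29, 437])]
[[324.0, 206.0], [321.0, 263.0], [325.0, 318.0], [326.0, 154.0]]
```

View pics/w2.png

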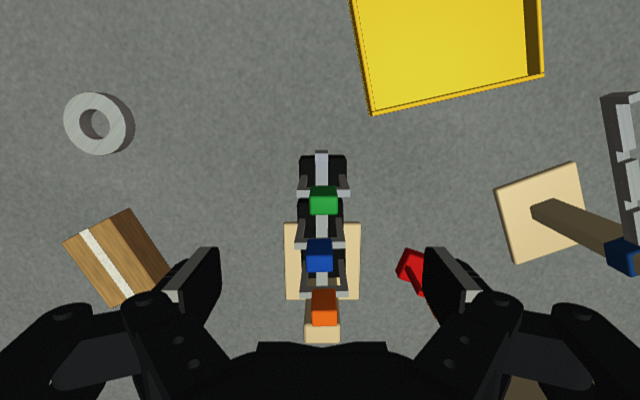

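Lugs sit in line between the fingers: green (323,201), blue (320,260), orange (324,317). Blue looks slightly askew. Next I'll refine the lug tops from brightness profiles.

Run:
```python
from h import *;import pickle
c=pickle.load(open('w2.pkl','rb'));im=np.load('w2.npy').astype(int)
V=im.max(2)
for n,u,a,b in [('g',323,184,220),('b',320,237,276),('o',324,295,330)]: print(n,a,V[a:b,u-3:u+4].mean(1).round(0).astype(int).tolist())
hs=cv2.cvtColor(np.load('w2.npy'),cv2.COLOR_RGB2HSV)
for n,lo,hi,r in [('g',(60,100,40),(85,255,255),(205,212)),('b',(105,120,40),(125,255,255),(262,268)),('o',(3,150,80),(15,255,255),(310,320))]:
    m=cv2.inRange(hs,lo,hi)
    for v in range(*r,2): x=np.where(m[v,290:350])[0]+290;print(n,v,x.min(),x.max())
```

```text
g 184 [169, 112, 58, 48, 51, 52, 54, 54, 53, 53, 52, 62, 108, 140, 157, 161, 159, 159, 158, 158, 157, 156, 156, 154, 154, 152, 151, 151, 151, 136, 123, 153, 165, 164, 164, 164]
b 237 [130, 69, 54, 56, 58, 58, 58, 58, 59, 59, 60, 59, 60, 60, 61, 59, 58, 70, 113, 145, 161, 166, 166, 166, 165, 165, 164, 164, 164, 163, 162, 163, 162, 162, 144, 151, 172, 169, 168]
o 295 [92, 91, 91, 92, 92, 93, 93, 94, 93, 94, 93, 94, 93, 91, 95, 142, 199, 221, 226, 226, 226, 226, 226, 226, 226, 226, 226, 226, 226, 227, 212, 200, 207, 213, 212]
g 205 309 337
g 207 309 337
g 209 309 337
g 211 309 337
b 262 306 332
b 264 306 332
b 266 306 333
o 310 311 336
o 312 311 337
o 314 311 337
o 316 311 337
o 318 311 337
```

```bash
python3 -m jog '[[0.001,0.0005,0.05,0,0,0,1],[0,0,0.04,0,0,0,0.3],[0,0,0.016,0,0,0,0],[0,0,0,0,0,0,-1],[0,0,0,0,0,0,-1],[0,0,0,0,0,0,-1],[0,0,0,0,0,0,-1],[0,0,0,0,0,0,-1]]' 40
```

```text
time_s: 4.2
ee_pos: [0.5537, -0.1193, 0.1668]
tcp_rot: [[-0.982, 0.191, 0.002], [0.191, 0.982, -0.001], [-0.003, -0.0, -1.0]]
ft_force: [0.9, 1.1, 5.7]
width: 0.0191
```

```bash
python3 -m jog '[[0,0,-0.008,0,0,0,-1],[0,0,-0.008,0,0,0,-1],[0,0,-0.008,0,0,0,-1],[0,0,0,0,0,0,-1]]'
python3 - <<'E'
from h import *
go(.55,-.12,.189,-11)
im=camera('side');cv2.imwrite('pics/s3.png',cv2.resize(im[60:260,200:440],None,fx=3,fy=3)[:,:,::-1])
E
```

```text
time_s: 4.7
ee_pos: [0.5532, -0.1193, 0.1903]
tcp_rot: [[-0.982, 0.191, 0.002], [0.191, 0.982, -0.001], [-0.002, -0.0, -1.0]]
ft_force: [-0.7, 0.1, -0.9]
width: 0.019
t 4.7 p [ 0.5532 -0.1193  0.1903] F [-0.68  0.13 -0.95] w 0.019 | shift now [ 0.0031 -0.0013  0.0013] turn [-0.02  0.09  0.02] shift after turn [ 0.0031 -0.0013  0.0013]
```

View pics/s3.png

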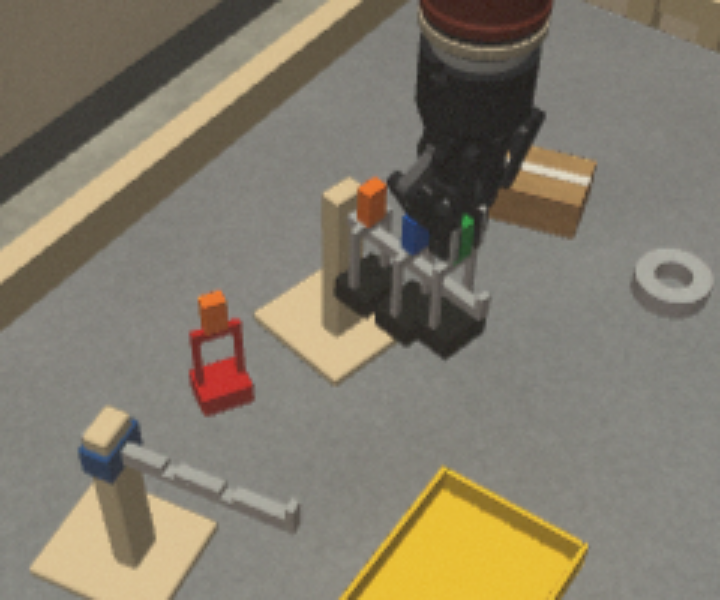

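```bash
python3 -m jog '[[0.018,0,0,0,0,0,-1],[0.018,0,0,0,0,0,-1],[0.018,0,0,0,0,0,-1],[0.018,0,0,0,0,0,-1],[0,0,0,0,0,-6.9,-1],[0,0,0,0,0,-6.9,-1],[0,0,0,0,0,-6.9,-1]]'
python3 - <<'E'
from h import *
go(.482,.1077,.190,9.6)
E
```

```text
time_s: 5.62
ee_pos: [0.4817, -0.1053, 0.1889]
tcp_rot: [[-0.985, -0.173, -0.001], [-0.173, 0.985, 0.0], [0.001, 0.0, -1.0]]
ft_force: [0.3, -0.2, -1.6]
width: 0.0191
t 5.625 p [ 0.4817 -0.1053  0.1889] F [ 0.3  -0.15 -1.55] w 0.0191 | shift now [-0.0371  0.2097 -0.001 ] turn [ 0.02 -0.03  0.34] shift after turn [-0.0358  0.2099 -0.0011]
```

```bash
python3 -m jog '[[-0.006,0.035,0,0,0,0,-1],[-0.006,0.035,0,0,0,0,-1],[-0.006,0.035,0,0,0,0,-1],[-0.006,0.035,0,0,0,0,-1],[-0.006,0.035,0,0,0,0,-1],[-0.006,0.035,-0.001,0,0,0.3,-1],[0,0,0,0,0,0,-1]]'
python3 - <<'E'
from h import *
go(.615,.130,.188,9.6)
c=calibration('wrist');im=camera('wrist');np.save('w3.npy',im)
import pickle;pickle.dump(c,open('w3.pkl','wb'))
cv2.imwrite('pics/w3.png',im[:,:,::-1])
print(proj('w',[(.526,.1145,.162),(.571,.1229,.15),(.615,.13,.15)],c).round(0).tolist(),blobs(im,(60,130,50),(85,255,255),60))
E
```

```text
time_s: 6.5
ee_pos: [0.4816, 0.1096, 0.19]
tcp_rot: [[-0.986, -0.167, -0.001], [-0.167, 0.986, 0.0], [0.001, 0.0, -1.0]]
ft_force: [-0.4, -0.4, -1.4]
width: 0.0194
t 6.5 p [0.4816 0.1096 0.19  ] F [-0.4  -0.43 -1.41] w 0.0194 | shift now [-0.1349 -0.0021  0.0019] turn [ 0.03 -0.03  0.01] shift after turn [-0.1349 -0.0021  0.002 ]
[[317.0, 305.0], [319.0, 357.0], [319.0, 412.0]] [([321.5, 267.9], [297, 236, 50, 62, 2857])]
```

View pics/w3.png

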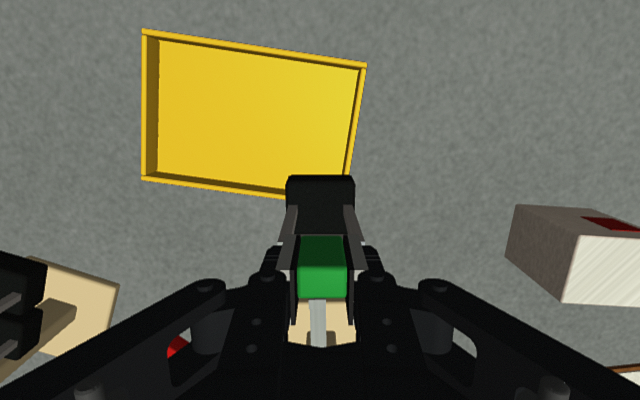

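The gripped green lug is at (321,268), and the prong appears behind it at column about 318, so it is laterally aligned. Next I'll get the lug's offset from the TCP and advance.

```bash
python3 - <<'E'
from h import *;import pickle
c=pickle.load(open('w3.pkl','rb'));im=np.load('w3.npy').astype(int);V=im.max(2)[:,315:328].mean(1)
g=np.gradient(V);print([(i,int(V[i])) for i in range(232,302) if abs(g[i])>8])
R=np.array(env.sense()['tcp_rot']);p=np.array(env.sense()['ee_pos'])
for v in (267,270,298):print(v,(R.T@(onz('w',(321.5,v),.2172,c)-p)).round(4))
E
python3 -m jog '[[-0.02,-0.002,0,0,0,0,-1],[-0.02,0,0,0,0,0,-1],[-0.02,0,0,0,0,0,-1],[-0.02,0,0,0,0,0,-1],[-0.02,0,0,0,0,0,-1],[-0.02,0,0,0,0,0,-1],[-0.01,0,0,0,0,0,-1],[0,0,0,0,0,0,-1]]'
python3 - <<'E'
from h import *
go(.615,.130,.167,9.6)
E
```

```text
[(233, 20), (234, 52), (265, 58), (266, 77), (267, 101), (268, 122), (269, 136), (270, 146), (296, 142), (297, 114), (298, 71), (299, 97), (300, 145), (301, 161)]
267 [ 0.0072  0.001  -0.0273]
270 [ 0.006   0.001  -0.0273]
298 [-0.0061  0.0011 -0.0273]
time_s: 7.55
ee_pos: [0.6108, 0.1261, 0.1899]
tcp_rot: [[-0.987, -0.163, -0.001], [-0.163, 0.987, -0.0], [0.001, -0.0, -1.0]]
ft_force: [0.0, 0.3, -0.9]
width: 0.0194
t 7.55 p [0.6108 0.1261 0.1899] F [ 0.01  0.33 -0.91] w 0.0194 | shift now [-0.0048  0.0031  0.0229] turn [-0.01 -0.05 -0.23] shift after turn [-0.0048  0.0031  0.0229]
```

```bash
python3 -m jog '[[-0.0048,0.002,0.01,0,0,0,-1],[0,0,0.01,0,0,0,-1],[0,0,0.001,0,0,0,-1],[0,0,0,0,0,0,-1]]'
python3 -m jog '[[0,0,0.002,0,0,0,-1],[0,0,0,0,0,0,-1]]'
python3 -m jog '[[0,0,0.002,0,0,0,-1],[0,0,0,0,0,0,-1]]'
python3 - <<'E'
from h import *
go(.6148,.130,.160,9.6)
E
```

```text
time_s: 8.05
ee_pos: [0.6147, 0.1298, 0.169]
tcp_rot: [[-0.986, -0.164, -0.001], [-0.164, 0.986, -0.0], [0.001, 0.0, -1.0]]
ft_force: [-0.4, 0.2, -0.8]
width: 0.019
time_s: 8.3
ee_pos: [0.6151, 0.1298, 0.1674]
tcp_rot: [[-0.987, -0.164, 0.0], [-0.164, 0.987, 0.0], [-0.0, -0.0, -1.0]]
ft_force: [-0.3, 0.7, -2.2]
width: 0.0191
time_s: 8.55
ee_pos: [0.6149, 0.1297, 0.1651]
tcp_rot: [[-0.987, -0.164, -0.0], [-0.164, 0.987, -0.0], [0.0, 0.0, -1.0]]
ft_force: [0.2, 0.7, -1.8]
width: 0.0193
t 8.55 p [0.6149 0.1297 0.1651] F [ 0.22  0.68 -1.77] w 0.0193 | shift now [0.0001 0.0003 0.0051] turn [ 0.   -0.02 -0.18] shift after turn [0.0001 0.0003 0.0051]
```

```bash
python3 -m jog '[[0,0,0.002,0,0,0,-1],[0,0,0,0,0,0,-1]]'
python3 -m jog '[[0,0,0.0015,0,0,0,-1],[0,0,0,0,0,0,-1]]'
```

```text
time_s: 8.8
ee_pos: [0.6149, 0.1297, 0.163]
tcp_rot: [[-0.987, -0.164, -0.0], [-0.164, 0.987, -0.0], [0.001, 0.0, -1.0]]
ft_force: [0.4, -0.9, -1.4]
width: 0.0198
time_s: 9.05
ee_pos: [0.615, 0.1298, 0.1616]
tcp_rot: [[-0.987, -0.164, -0.0], [-0.164, 0.987, 0.0], [0.0, 0.0, -1.0]]
ft_force: [-0.1, 0.4, -1.3]
width: 0.0191
```

```bash
python3 -m jog '[[0,0,0.0015,0,0,0,-1],[0,0,0,0,0,0,-1]]'
python3 -m jog '[[0,0,0.001,0,0,0,-1],[0,0,0,0,0,0,-1]]'
```

```text
time_s: 9.3
ee_pos: [0.6149, 0.1297, 0.1601]
tcp_rot: [[-0.987, -0.164, -0.0], [-0.164, 0.987, -0.0], [0.0, 0.0, -1.0]]
ft_force: [-0.3, -0.2, -1.0]
width: 0.0191
time_s: 9.55
ee_pos: [0.6152, 0.1297, 0.1597]
tcp_rot: [[-0.987, -0.164, 0.0], [-0.164, 0.987, -0.0], [-0.0, -0.0, -1.0]]
ft_force: [-1.3, -0.2, 2.2]
width: 0.0192
```

```bash
python3 -m jog '[[0,0,0,0,0,0,-0.2],[0,0,0,0,0,0,0.2],[0,0,0,0,0,0,0.5],[0,0,-0.02,0,0,0,0.5],[0,0,-0.04,0,0,0,1],[0,0,-0.05,0,0,0,1],[0,0,0,0,0,0,1]]'
python3 - <<'E'
from h import *
go(.594,-.1304,.27,-11)
c=calibration('wrist');im=camera('wrist');np.save('w4.npy',im)
import pickle;pickle.dump(c,open('w4.pkl','wb'))
cv2.imwrite('pics/w4.png',im[:,:,::-1])
print(blobs(im,(60,130,50),(85,255,255),60),proj('w',[(.6148,.1302,.187)],c))
V=im.max(2).astype(int)[:,319:326].mean(1);g=np.gradient(V);print([(i,int(V[i])) for i in range(140,260) if abs(g[i])>8])
E
```

```text
time_s: 10.42
ee_pos: [0.6182, 0.1301, 0.2773]
tcp_rot: [[-0.986, -0.164, 0.012], [-0.164, 0.987, 0.001], [-0.012, -0.001, -1.0]]
ft_force: [-0.0, 0.6, 0.5]
width: 0.0852
t 10.425 p [0.6182 0.1301 0.2773] F [-0.01  0.64  0.5 ] w 0.0852 | shift now [ 0.0666 -0.253   0.0068] turn [ 0.07  0.69 20.42] shift after turn [-0.026  -0.2603  0.0073]
[([321.9, 194.0], [309, 184, 27, 20, 505])] [[322.82567711 195.8151668 ]]
[(175, 178), (176, 113), (177, 57), (185, 53), (186, 100), (187, 138), (188, 159), (202, 145), (204, 153), (224, 170), (225, 94), (226, 35), (227, 63), (228, 95), (229, 101), (230, 68), (233, 71), (234, 102), (235, 152), (236, 181), (237, 199), (238, 218), (255, 199), (256, 172), (258, 166), (259, 142)]
```

View pics/w4.png

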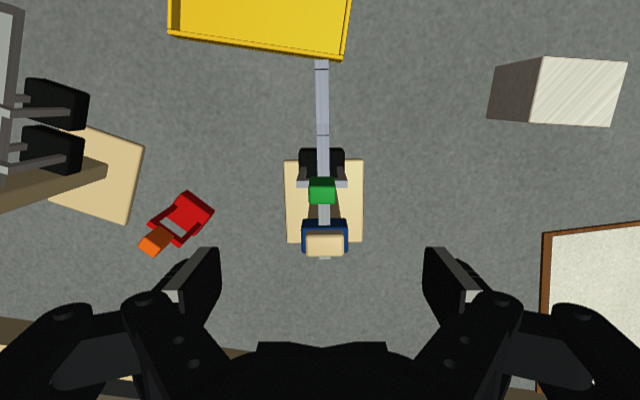

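Green hangs upright in the rear notch (lug at (322,194), predicted (323,196)). Next is blue.

```bash
python3 -m jog '[[0,0,0,0,0.35,10.2,1],[0,0,0,0,0.35,10.2,1],[-0.0052,-0.052,0,0,0,0,1],[-0.0052,-0.052,0,0,0,0,1],[-0.0052,-0.052,0,0,0,0,1],[-0.0052,-0.052,0,0,0,0,1],[-0.0052,-0.052,0.007,0,0,0,1],[0,0,0,0,0,0,1]]'
python3 - <<'E'
from h import *;import pickle
c2=pickle.load(open('w2.pkl','rb'));print('blue w2',onz('w',(319.5,263.2),.194,c2),'or',onz('w',(324,317.8),.194,c2))
c=calibration('wrist');im=camera('wrist');pickle.dump(c,open('w5.pkl','wb'));np.save('w5.npy',im)
print(blobs(im,(105,150,60),(125,255,255),60))
hs=cv2.cvtColor(im,cv2.COLOR_RGB2HSV);m=cv2.inRange(hs,(105,120,110),(125,255,255));m[:,:280]=0;m[:,360:]=0;m[:170]=0;m[230:]=0
r=cv2.minAreaRect(np.argwhere(m)[:,::-1].astype(np.float32));print('top',r);P=onz('w',r[0],.194,c);print(P);go(*P[:2],.167,-11)
E
```

```text
time_s: 11.48
ee_pos: [0.5895, -0.1338, 0.261]
tcp_rot: [[-0.981, 0.195, -0.015], [0.195, 0.981, 0.0], [0.015, -0.003, -1.0]]
ft_force: [0.1, 1.1, 0.0]
width: 0.0853
blue w2 [ 0.5942259  -0.13141045  0.194     ] or [ 0.63907968 -0.13682608  0.194     ]
[([327.5, 215.9], [312, 198, 30, 32, 705])]
top ((327.0, 218.5), (19.0, 28.0), 90.0)
[ 0.59406823 -0.13173201  0.194     ]
t 11.525 p [ 0.59   -0.1318  0.2614] F [-0.23 -0.16 -0.13] w 0.0854 | shift now [-0.0053  0.001   0.0943] turn [-0.09 -0.82 -0.17] shift after turn [-0.004   0.0009  0.0944]
```

```bash
python3 -m jog '[[-0.004,0.001,0.03,0,-0.7,0,1],[0,0,0.04,0,0,0,0.3],[0,0,0.022,0,0,0,0],[0,0,0,0,0,0,0],[0,0,0.001,0,0,0,-1],[0,0,0,0,0,0,-1],[0,0,0,0,0,0,-1],[0,0,0,0,0,0,-1]]' 40
python3 - <<'E'
from h import *
go(.5941,-.1317,.167,-11)
E
```

```text
time_s: 12.52
ee_pos: [0.5957, -0.1304, 0.1711]
tcp_rot: [[-0.982, 0.191, 0.003], [0.191, 0.982, -0.002], [-0.003, -0.002, -1.0]]
ft_force: [0.6, 2.1, 5.7]
width: 0.0189
t 12.525 p [ 0.5957 -0.1304  0.1711] F [0.57 2.09 5.74] w 0.0189 | shift now [ 0.0013 -0.0016  0.0041] turn [-0.11  0.17  0.01] shift after turn [ 0.0013 -0.0016  0.0041]
```

```bash
python3 -m jog '[[0,0,-0.008,0,0,0,-1],[0,0,-0.008,0,0,0,-1],[0,0,-0.007,0,0,0,-1],[0,0,0,0,0,0,-1]]'
python3 -m jog '[[0.02,0,0,0,0,0,-1],[0.02,0,0,0,0,0,-1],[0.02,0,0,0,0,0,-1],[0.02,0,0,0,0,0,-1],[0.02,0,0,0,0,0,-1],[0.018,0,0,0,0,0,-1],[0,0,0,0,0,-10.3,-1],[0,0,0,0,0,-10.3,-1]]'
python3 - <<'E'
from h import *
go(.4823,.1083,.194,9.6)
E
```

```text
time_s: 13.02
ee_pos: [0.5951, -0.1306, 0.1934]
tcp_rot: [[-0.982, 0.191, 0.001], [0.191, 0.982, -0.003], [-0.002, -0.002, -1.0]]
ft_force: [0.1, 0.4, -1.0]
width: 0.0187
time_s: 14.02
ee_pos: [0.4785, -0.1078, 0.1924]
tcp_rot: [[-0.985, -0.173, -0.0], [-0.173, 0.985, -0.002], [0.001, -0.002, -1.0]]
ft_force: [0.9, 0.1, -1.5]
width: 0.0192
t 14.025 p [ 0.4785 -0.1078  0.1924] F [ 0.9   0.13 -1.53] w 0.0192 | shift now [-0.0411  0.2122 -0.0021] turn [-0.12 -0.03  0.35] shift after turn [-0.0398  0.2124 -0.0016]
```

```bash
python3 -m jog '[[-0.0066,0.0354,0,0,0,0.3,-1],[-0.0066,0.0354,0,0,0,0,-1],[-0.0066,0.0354,0,0,0,0,-1],[-0.0066,0.0354,0,0,0,0,-1],[-0.0066,0.0354,0,0,0,0,-1],[-0.0066,0.0354,-0.001,0,0,0,-1],[0,0,0,0,0,0,-1],[0,0,0,0,0,0,-1]]'
python3 - <<'E'
from h import *
c=calibration('wrist');s=env.sense();im=camera('wrist');R=np.array(s['tcp_rot']);p=np.array(s['ee_pos'])
print(blobs(im,(105,120,40),(125,255,255),60))
V=im.max(2).astype(int)[:,315:328].mean(1);g=np.gradient(V);print([(i,int(V[i])) for i in range(225,310) if abs(g[i])>8])
for v in (264,265,266,267,268,270,294,296,298):print(v,(R.T@(onz('w',(321.5,v),.194+p[2]-.1711,c)-p)).round(4))
go(.5710,.1229,.171,9.6)
E
```

```text
time_s: 15.02
ee_pos: [0.4832, 0.1078, 0.1928]
tcp_rot: [[-0.987, -0.162, -0.001], [-0.162, 0.987, -0.003], [0.001, -0.003, -1.0]]
ft_force: [0.5, 0.0, -1.3]
width: 0.0188
[([321.5, 263.1], [297, 233, 50, 60, 2729])]
[(230, 22), (231, 43), (260, 63), (261, 82), (262, 111), (263, 136), (264, 152), (265, 163), (290, 165), (291, 152), (292, 100), (293, 55), (294, 64), (295, 143), (296, 172)]
264 [ 0.0065 -0.0002 -0.0229]
265 [ 0.006  -0.0002 -0.0229]
266 [ 0.0056 -0.0002 -0.0229]
267 [ 0.0052 -0.0002 -0.0229]
268 [ 0.0047 -0.0002 -0.0229]
270 [ 0.0039 -0.0002 -0.0229]
294 [-0.0068 -0.0002 -0.0229]
296 [-0.0077 -0.0002 -0.0229]
298 [-0.0086 -0.0001 -0.0229]
t 15.075 p [0.4833 0.1075 0.1928] F [ 0.16 -0.13 -0.46] w 0.0188 | shift now [-0.0891  0.0011  0.0217] turn [-0.14 -0.05 -0.3 ] shift after turn [-0.0891  0.0006  0.0218]
```

```bash
python3 -m jog '[[-0.02,0.001,0,-0.1,0,-0.3,-1],[-0.02,0,0,0,0,0,-1],[-0.02,0,0,0,0,0,-1],[-0.02,0,0,0,0,0,-1],[-0.0096,0,0,0,0,0,-1],[0,0,0,0,0,0,-1],[0,0,0,0,0,0,-1]]'
python3 - <<'E'
from h import *
go(.5715,.1228,.173,9.6)
E
```

```text
time_s: 15.95
ee_pos: [0.5709, 0.1237, 0.1928]
tcp_rot: [[-0.986, -0.167, -0.001], [-0.167, 0.986, -0.001], [0.001, -0.0, -1.0]]
ft_force: [0.4, 0.5, -2.3]
width: 0.0192
t 15.95 p [0.5709 0.1237 0.1928] F [ 0.35  0.47 -2.26] w 0.0192 | shift now [-0.0004 -0.0009  0.0198] turn [-0.02 -0.08 -0.  ] shift after turn [-0.0004 -0.0009  0.0198]
```

```bash
python3 -m jog '[[-0.0004,-0.001,0.01,0,0,0,-1],[0,0,0.009,0,0,0,-1],[0,0,0.0015,0,0,0,-1],[0,0,0,0,0,0,-1]]'
python3 -m jog '[[0,0,0.002,0,0,0,-1],[0,0,0,0,0,0,-1]]'
python3 -m jog '[[0,0,0.002,0,0,0,-1],[0,0,0,0,0,0,-1]]'
python3 -m jog '[[0,0,0.0015,0,0,0,-1],[0,0,0,0,0,0,-1]]'
```

```text
time_s: 16.45
ee_pos: [0.5719, 0.1231, 0.1722]
tcp_rot: [[-0.986, -0.167, -0.001], [-0.167, 0.986, -0.001], [0.001, -0.0, -1.0]]
ft_force: [0.5, 0.3, -1.8]
width: 0.0194
time_s: 16.7
ee_pos: [0.5722, 0.1231, 0.1705]
tcp_rot: [[-0.986, -0.167, -0.0], [-0.167, 0.986, -0.0], [0.0, -0.0, -1.0]]
ft_force: [-0.1, 0.1, -2.2]
width: 0.0191
time_s: 16.95
ee_pos: [0.572, 0.1231, 0.1683]
tcp_rot: [[-0.986, -0.167, -0.001], [-0.167, 0.986, -0.0], [0.001, -0.0, -1.0]]
ft_force: [0.3, 0.2, -1.5]
width: 0.019
time_s: 17.2
ee_pos: [0.572, 0.1231, 0.1668]
tcp_rot: [[-0.986, -0.167, -0.001], [-0.167, 0.986, -0.0], [0.001, -0.0, -1.0]]
ft_force: [0.6, 0.2, -1.8]
width: 0.0194
```

Blue is into the notch with no resistance. I'll lower it to contact, expected at about z = 0.164.

```bash
python3 -m jog '[[0,0,0.0015,0,0,0,-1],[0,0,0,0,0,0,-1]]'
python3 -m jog '[[0,0,0.001,0,0,0,-1],[0,0,0,0,0,0,-1]]'
python3 -m jog '[[0,0,0.0007,0,0,0,-1],[0,0,0,0,0,0,-1]]'
```

```text
time_s: 17.45
ee_pos: [0.572, 0.1231, 0.1653]
tcp_rot: [[-0.986, -0.167, -0.001], [-0.167, 0.986, -0.0], [0.001, -0.0, -1.0]]
ft_force: [-0.6, 0.0, -2.0]
width: 0.0191
time_s: 17.7
ee_pos: [0.5721, 0.1231, 0.1644]
tcp_rot: [[-0.986, -0.167, -0.001], [-0.167, 0.986, -0.0], [0.001, -0.0, -1.0]]
ft_force: [-0.5, -0.0, -1.5]
width: 0.0191
time_s: 17.95
ee_pos: [0.5722, 0.1231, 0.164]
tcp_rot: [[-0.986, -0.167, -0.0], [-0.167, 0.986, -0.0], [0.0, -0.0, -1.0]]
ft_force: [-0.5, -0.8, 0.3]
width: 0.0188
```

```bash
python3 -m jog '[[0,0,0,0,0,0,-0.2],[0,0,0,0,0,0,0.2],[0,0,0,0,0,0,0.5],[0,0,-0.02,0,0,0,0.5],[0,0,-0.04,0,0,0,1],[0,0,-0.045,0,0,0,1],[0,0,0,0,0,0,1],[0,0,0,0,0,0,1]]'
python3 - <<'E'
from h import *
go(.6391,-.1366,.26,-11)
im=camera('wrist');im2=camera('side')
cv2.imwrite('pics/chk.png',np.hstack([cv2.resize(im[100:300,200:440],None,fx=1.65,fy=2),cv2.resize(im2[160:270,190:330],None,fx=2.8,fy=400/110)])[:,:,::-1])
E
```

```text
time_s: 18.95
ee_pos: [0.5723, 0.1232, 0.2697]
tcp_rot: [[-0.986, -0.167, 0.001], [-0.167, 0.986, -0.0], [-0.001, -0.0, -1.0]]
ft_force: [-0.3, 0.2, -0.2]
width: 0.0852
t 18.95 p [0.5723 0.1232 0.2697] F [-0.28  0.24 -0.22] w 0.0852 | shift now [-0.0225 -0.2673  0.0098] turn [-2.000e-02  5.000e-02  2.062e+01] shift after turn [-0.1151 -0.2422  0.0097]
```

View pics/chk.png

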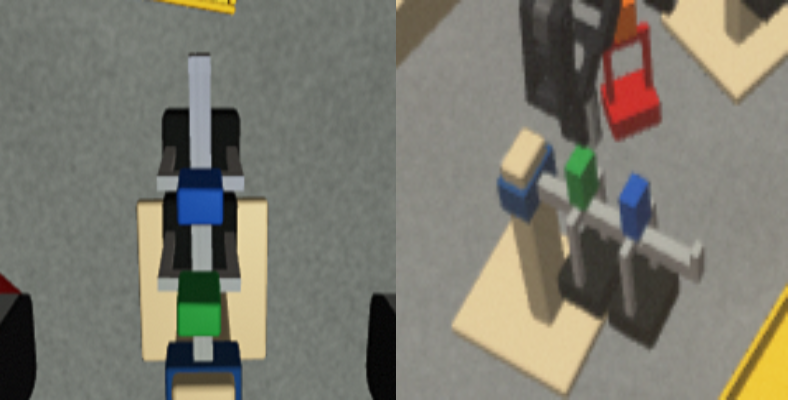

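Blue (front) and green (rear) both hang straight in the notches, with bars sunk. Now the orange one.

```bash
python3 -m jog '[[0,0,0,0,0,10.3,1],[0,0,0,0,0,10.3,1],[-0.023,-0.0484,0,0,0,0,1],[-0.023,-0.0484,0,0,0,0,1],[-0.023,-0.0484,0,0,0,0,1],[-0.023,-0.0484,0,0,0,0,1],[-0.023,-0.0484,0,0,0,0,1],[0,0,0,0,0,0,1]]'
python3 -m jog '[[0,0,0,0,0,0,1]]'
python3 - <<'E'
from h import *
c=calibration('wrist');im=camera('wrist')
m=cv2.inRange(cv2.cvtColor(im,cv2.COLOR_RGB2HSV),(3,150,150),(15,255,255));m[:,:280]=0;m[:,360:]=0;m[:150]=0;m[250:]=0
r=cv2.minAreaRect(np.argwhere(m)[:,::-1].astype(np.float32));P=onz('w',r[0],.194,c);print(r,P);go(*P[:2],.170,-11)
E
```

```text
time_s: 20.05
ee_pos: [0.6384, -0.1401, 0.2666]
tcp_rot: [[-0.981, 0.195, -0.004], [0.195, 0.981, -0.0], [0.003, -0.001, -1.0]]
ft_force: [0.3, 0.1, -0.7]
width: 0.0858
time_s: 20.18
ee_pos: [0.6383, -0.1359, 0.2673]
tcp_rot: [[-0.982, 0.191, -0.003], [0.191, 0.982, 0.001], [0.003, 0.0, -1.0]]
ft_force: [-0.2, 0.8, 0.5]
width: 0.0856
((321.0, 210.0), (18.0, 28.0), 90.0) [ 0.63906569 -0.13691167  0.194     ]
t 20.225 p [ 0.6384 -0.1353  0.2678] F [ 1.04 -0.    0.28] w 0.0855 | shift now [-0.0012 -0.0015  0.0978] turn [ 0.01 -0.14  0.05] shift after turn [-0.0009 -0.0015  0.0978]
```

```bash
python3 -m jog '[[-0.001,-0.0015,0.035,0,0,0,1],[0,0,0.04,0,0,0,0.3],[0,0,0.0225,0,0,0,0],[0,0,0,0,0,0,0],[0,0,0,0,0,0,-1],[0,0,0,0,0,0,-1],[0,0,0,0,0,0,-1],[0,0,0,0,0,0,-1]]' 40
python3 -m jog '[[0,0,-0.008,0,0,0,-1],[0,0,-0.008,0,0,0,-1],[0,0,-0.007,0,0,0,-1],[0,0,0,0,0,0,-1]]'
```

```text
time_s: 21.22
ee_pos: [0.6407, -0.1379, 0.1733]
tcp_rot: [[-0.982, 0.19, 0.003], [0.19, 0.982, -0.001], [-0.003, -0.0, -1.0]]
ft_force: [-0.9, 1.3, 5.7]
width: 0.0188
time_s: 21.72
ee_pos: [0.6401, -0.1383, 0.1953]
tcp_rot: [[-0.982, 0.191, 0.001], [0.191, 0.982, -0.001], [-0.001, -0.001, -1.0]]
ft_force: [-0.8, 0.1, -1.6]
width: 0.019
```

```bash
python3 -m jog '[[0.0205,0,0,0,0,0,-1],[0.0205,0,0,0,0,0,-1],[0.0205,0,0,0,0,0,-1],[0.0205,0,0,0,0,0,-1],[0.0205,0,0,0,0,0,-1],[0.0205,0,0,0,0,0,-1],[0.0205,0,0,0,0,0,-1],[0.0205,0,0,0,0,0,-1]]'
python3 - <<'E'
from h import *
im=cv2.imread('pics/side0.png');m=cv2.inRange(cv2.cvtColor(im,cv2.COLOR_BGR2HSV),(20,150,80),(32,255,255))
k=max(cv2.findContours(m,0,1)[0],key=cv2.contourArea);q=cv2.approxPolyDP(cv2.convexHull(k),6,True)[:,0]
P=np.array([onz('side',p,.03)[:2] for p in q]);print(q.tolist(),P.round(3).tolist(),P.mean(0))
print([np.linalg.norm(P[i]-P[i-1]).round(3) for i in range(len(P))])
go(.435,.03,.195,-11)
E
```

```text
time_s: 22.72
ee_pos: [0.4778, -0.1066, 0.1942]
tcp_rot: [[-0.982, 0.191, -0.001], [0.191, 0.982, -0.0], [0.001, -0.001, -1.0]]
ft_force: [0.1, 0.5, -0.8]
width: 0.0191
[[347, 216], [395, 241], [352, 312], [302, 280]] [[0.506, -0.052], [0.38, -0.058], [0.37, 0.14], [0.493, 0.144]] [0.4372935  0.04369995]
[np.float64(0.196), np.float64(0.126), np.float64(0.198), np.float64(0.122)]
t 22.725 p [ 0.4778 -0.1066  0.1942] F [ 0.09  0.49 -0.76] w 0.0191 | shift now [ 0.068   0.126  -0.0009] turn [-0.03 -0.04  0.02] shift after turn [ 0.068   0.126  -0.0008]
```

```bash
python3 -m jog '[[0.017,0.0325,0,0,0,0,-1],[0.017,0.0325,0,0,0,0,-1],[0.017,0.0325,0,0,0,0,-1],[0.017,0.0325,0,0,0,0,-1],[0,0,0.03,0,0,0,-1],[0,0,0.03,0,0,0,-1],[0,0,0.025,0,0,0,-1],[0,0,0,0,0,0,-1]]'
python3 -m jog '[[0,0,0.002,0,0,0,-1],[0,0,0,0,0,0,-1]]'
python3 -m jog '[[0,0,0.0015,0,0,0,-1],[0,0,0,0,0,0,-1]]'
```

```text
time_s: 23.72
ee_pos: [0.4345, 0.0339, 0.1074]
tcp_rot: [[-0.982, 0.191, -0.005], [0.191, 0.982, 0.0], [0.005, -0.001, -1.0]]
ft_force: [0.4, -0.2, -1.8]
width: 0.019
time_s: 23.98
ee_pos: [0.4375, 0.0336, 0.1085]
tcp_rot: [[-0.982, 0.191, 0.002], [0.191, 0.982, -0.001], [-0.002, -0.0, -1.0]]
ft_force: [-0.4, -0.1, -2.2]
width: 0.0191
time_s: 24.22
ee_pos: [0.4368, 0.0337, 0.1062]
tcp_rot: [[-0.982, 0.191, 0.0], [0.191, 0.982, -0.001], [-0.0, -0.0, -1.0]]
ft_force: [-0.0, -0.5, -1.6]
width: 0.019
```

```bash
python3 -m jog '[[0,0,0.0015,0,0,0,-1],[0,0,0,0,0,0,-1]]'
python3 -m jog '[[0,0,0.001,0,0,0,-1],[0,0,0,0,0,0,-1]]'
python3 -m jog '[[0,0,0.0007,0,0,0,-1],[0,0,0,0,0,0,-1]]'
```

```text
time_s: 24.48
ee_pos: [0.4367, 0.0337, 0.1045]
tcp_rot: [[-0.982, 0.191, -0.0], [0.191, 0.982, -0.0], [0.0, -0.0, -1.0]]
ft_force: [-0.5, -0.1, -0.0]
width: 0.0189
time_s: 24.72
ee_pos: [0.4373, 0.0337, 0.1045]
tcp_rot: [[-0.982, 0.19, 0.001], [0.19, 0.982, -0.001], [-0.001, -0.0, -1.0]]
ft_force: [-2.5, 0.3, 7.2]
width: 0.0188
time_s: 24.98
ee_pos: [0.4377, 0.0337, 0.1045]
tcp_rot: [[-0.982, 0.19, 0.001], [0.19, 0.982, -0.001], [-0.001, -0.0, -1.0]]
ft_force: [-3.8, 0.3, 12.3]
width: 0.0193
```

The foot is firmly on the floor. I'll back off 1.5 mm to unload, then release and retreat.

```bash
python3 -m jog '[[0,0,-0.0015,0,0,0,-1],[0,0,0,0,0,0,-0.2],[0,0,0,0,0,0,0.2],[0,0,0,0,0,0,0.5],[0,0,-0.02,0,0,0,0.5],[0,0,-0.05,0,0,0,1],[0,0,-0.06,0,0,0,1],[0,0,-0.05,0,0,0,1]]'
python3 -m jog '[[0,0,0,0,0,0,1],[0,0,0,0,0,0,1],[0,0,0,0,0,0,1],[0,0,0,0,0,0,1]]'
python3 - <<'E'
from h import *
go(.43,.03,.3,-11)
a=camera('scene');b=camera('side')
A=cv2.resize(a[150:350,150:450],None,fx=1.5,fy=1.5,interpolation=2);B=cv2.resize(b[90:390,190:490],(400,400));A=cv2.resize(a[140:340,230:430],(400,400))
cv2.imwrite('pics/end.png',np.hstack([A,B])[:,:,::-1])
E
```

```text
time_s: 25.98
ee_pos: [0.4368, 0.0338, 0.2865]
tcp_rot: [[-0.982, 0.19, 0.001], [0.19, 0.982, -0.001], [-0.001, -0.0, -1.0]]
ft_force: [0.2, 0.0, 0.1]
width: 0.0852
time_s: 26.48
ee_pos: [0.436, 0.0339, 0.2827]
tcp_rot: [[-0.982, 0.191, -0.003], [0.191, 0.982, -0.0], [0.003, -0.001, -1.0]]
ft_force: [-0.1, -0.8, 0.4]
width: 0.0856
t 26.475 p [0.436  0.0339 0.2827] F [-0.05 -0.8   0.4 ] w 0.0856 | shift now [ 0.0052 -0.005  -0.0173] turn [-0.04 -0.18  0.02] shift after turn [ 0.0051 -0.005  -0.0173]
```

View pics/end.png

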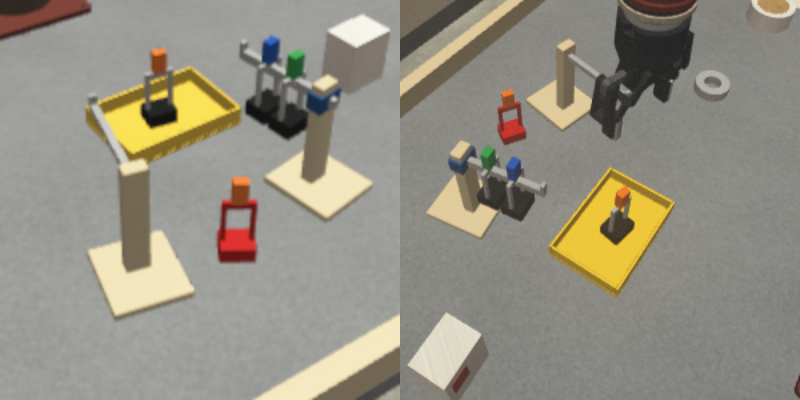

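Orange stands upright near the tray centre, blue and green hang on the spare hook, and nothing touches the robot.

```bash
python3 -c "
from station import sign_off;print(sign_off())"
```

```text
the job is handed in; nothing more can be done
None
```

The job is done and handed in at about 26.5 s of the 72 s allowed. `sign_off` reports no verdict, so the result rests on my own checks.

- **Mounts moved:** I hung the green mount in the spare hook's rear notch and the blue one in the front notch. I then stood the orange one in the yellow tray.
- **Notches:** The wrist camera put them about 2 mm farther out than nominal. Both mounts lowered without resistance and touched bottom about 7 mm below the height at which they had hung on the smooth prong. That matches the notch depth. I pressed the spare hook with about 3.5 N for green and 2 N for blue.
- **Crowded hook:** Closing the grip on each lug pushed up about 5.7 N on the tool, so I estimate the crowded hook carried at most 10 N.
- **Tray:** The orange mount touched the floor at the expected height. I pressed it on the tray floor with about 12 N for a moment, then backed off before letting go.
- **Last pictures:** All three mounts look upright and let go, with orange near the middle of the tray. The carton, the bearing and the red look-alike look where they were. The flat box was not in the last crops, but I did not see or feel the arm touch it. I did not measure final tilt angles or bystander positions.
- **Robot:** The gripper is open and hovering clear, with its force reading near zero.

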